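Snug the cork sole in its cam clamp

ROBOT

A 6-joint arm with a two-finger parallel gripper is mounted at the origin on the work surface. World frame = base frame: x ahead of the robot, y to its left, z up, the work surface at z = 0. Lengths are in m, angles in rad, forces in N, time in s.
With the tool pointing down it reaches from about 0.375 to 0.975 m from the base axis. Payload 3.8 kg.
Tool frame: the origin (TCP) lies on the centre line of the jaws, within the pads' length; the fingertips stand 14 mm ahead of it and the grasp point (between the pads) lies 5 mm behind it; z points along the fingers, y is the line along which they close (so a half turn about z gives the same grasp; the last joint's range is limited). The gripper opens to 85 mm and grips with 20 to 120 N. Pads are 22 mm wide; open, the fingers measure 114 mm over their backs; the gripper's body (76 mm by 85 mm) begins 54 mm behind the grasp point. The pads swing forward as they close: fully open they stand 13 mm farther back than shut.
Start: joints at [1.219, 0.264, 1.604, -0, 1.274, -0.037], TCP at [0.209, 0.642, 0.245] pointing down, gripper open.
Joint ranges: [-2.63, 2.63], [-0.94, 2.18], [0.31, 2.57], [-1.31, 4.45], [0, 2.66], [-2.55, 2.55]. Speed limits (rad/s): [2.57, 2.57, 3.14, 3.14, 3.14, 3.14].

INTERFACE

Orientations are given as a rotation vector (axis times angle).
In Python, from workcell import bot, eyes, spot_in gives the robot as it stands.
- The arm moves only by the tool carry_out, never from a script. Its argument "series" is text: rows parted by semicolons, each of 4 numbers parted by spaces: the shift along the world's x, y, z in m, then the turn about the world's z in degrees. In form: tx ty tz roll; .... A call has 1 to 20 rows; each row shifts and turns the commanded pose from where the row before left it; what a row does not reach is not made up. A row lasts 1/8 s, in which the tool goes at most 62.5 mm and 10.7 degrees, less where a joint would pass 70% of its speed; a pose out of reach is approached as far as the arm can. A call is refused whole if a number of a shift passes 0.0625 or a number of a turn 10.7, either way. A call with a gripper value outside its range is refused whole. "jaw" is the gripper command: -1 is shut, 1 is fully open, values between are in proportion, set as the call begins (left out, the last holds). The fingers move at their own pace and stop on an object; "grip_force" is the grip in N (left out, the last holds). Time passes only in rows, so rows that do not move let the fingers close. It gives the time, the measured TCP pose, the force, the opening and the grip force at its end, in the units of the state.
- bot.read_state(): the state, without advancing time (a new reading comes with each control period).
- eyes.read_camera(name): name is "scene" or "top"; returns (picture, depth): 384x512x3 uint8, blue, green, red; 384x512 float32, m along the optical axis (not along the pixel's ray), 0 where there is no reading.
- eyes.get_calibration(name): a dict with "K" (3x3 intrinsics, pixels), "distortion" ([k1, k2, p1, p2, k3] as OpenCV has them; the pictures are not rectified), "position" and "rotation" of the camera in the world. Camera axes: x right, y down, z forward; pixel columns grow to the right and rows downward; lengths in m; the calibration is good to about 2 mm. A picture is of the moment at which its call begins. get_calibration takes no time and is no camera call.
- bot.finish_job(): hands the job in; it is judged then, once.
Trained networks look in the newest picture that a camera, given by its name, has taken for a name from the list of things; names that differ only in an ending like _2 or _b are one class to them, and where a whole thing is asked for, a point or a joint stands for the part that bears it (a point fixed in the world has none). Each returns a list of dicts, best first, with "score" (0 to 1); they miss things now and then, are a little off and sometimes report something else, mostly with a low value. They report only what shows in the picture. A call takes as long as a camera call. They do not tell look-alikes from the thing itself.
- spot_in(camera, target): "rect" ([centre column, centre row, width, height] in pixels, round what is visible of it).
The state is a dict: "time": time; "q": joint angles; "joint_vel": joint speeds; "joint_torque": joint torques, N m; "tool_pos": TCP position; "tcp_rot": TCP orientation; "wrist_force": force on the tool from outside, world axes, zero at the start; "torque": the same for the moment, N m; "width": opening from 0.0 (shut) to 1.0 (fully open); "grip_force": force on a finger pad.
Only numpy, scipy, OpenCV 4.12 (cv2) and the standard library are available. Lean on these libraries where they do the work, as an engineer would, in place of code of your own. Each camera call takes 0.05 s, during which the arm holds its last target. There are 200 camera calls.

TASK

Two cam clamps stand on the bench; the light tan cork sole lies loose in one of them. Swing that clamp's red-handled lever anticlockwise, as seen from above, until its cam has taken up the gap and pinches the sole against the sprung white pad: push the pad about half way in, never to the end of its travel, and let go so the cam holds it. Leave the lever of the other clamp, the one with the black sole, as it is.

Things in the scene. Friction and masses are not known exactly. Their poses are not given: they have to be found in the camera images.
- handle_a (a point): Centre of the top of the upright red handle of the cork sole's clamp: a round post 22 mm thick, free from 65 to 123 mm above the table, on a flat lever 100 mm from the pivot (clamp_a's origin). It moves on a level circle, anticlockwise from above to tighten, needs 4 to 7 N, stays where left, and starts 0 to 0.3 rad from fully open (range 2.6 rad). All else in the clamp is lower than 72 mm.
- clamp_a: The clamp with the light tan cork sole: fixed dark wooden board 230 x 250 x 30 mm. Origin on the lever's upright pivot axis at table height; z up, x from pivot across the sole to the pad. Fully open (A = 0) the lever points along -x-y. The brass cam is a disc of 30 mm radius centred 20 mm from the pivot; its rim reaches 30 - 20 cos A mm along x. The pad is half in at about A = 1.2 to 1.6 rad.
- sole_a: The light tan cork sole, loose and flat on clamp_a's board: 201 mm long (along y), 72 mm wide at the waist where cam and pad meet it, 22 mm thick. Origin at the centre of its underside, 30 mm above the table. At first there is a gap of 3 to 13 mm to the cam and 1 to 2 mm to the pad.
- pad_a (a joint): How far the sprung white pad (68 mm wide) of clamp_a is pushed in, in m: 0 at rest, 0.014 at the end of its travel; 1 N per mm. The orange strip seen between the white pad and its grey stop block is 14 mm wide at rest and narrows as the pad goes in.
- handle_b (a point): Centre of the top of the red handle of the other, identical clamp, the one with the black sole. Not to be moved.
Not all that is in view belongs to the job. What is shaped like the sole_a but blue, green or turquoise is not meant.

How it is judged:
By the outcome, as a careful person would: the job done as asked, in the order asked, and still so for the second after the job is handed in, with the robot touching nothing.
It also fails if it takes over 40 s, if anything falls off the work surface, if the arm or the gripper's body presses on something with over 40 N, if the wrist force passes 120 N, or if a joint passes its speed limit or range.

## Working session

There is one attempt and no reset: what is moved stays moved. The work goes in short steps, Python scripts to look and compute and a tool call to move; the robot and the scene stay as the last step left them, time stands still between calls to the robot, and variables do not carry over. Pictures are saved under pics/ and viewed, at most 10 in all, crops included, and the job is handed in when it is done.

Besides the shell and the picture viewer there is one more tool, called after ">>>" as name(argument=value, ...) on one line, values as JSON. carry_out: Moves the arm, as the interface text tells. Its arguments: {"type":"object","properties":{"series":{"type":"string"},"jaw":{"type":"number"},"grip_force":{"type":"number"}},"required":["series"]}

```bash
mkdir -p pics
cat > h.py <<'E'
import numpy as np, cv2
from workcell import bot, eyes, spot_in
def world(cal,u,v,d=None,z=None):
    K=np.array(cal["K"],float);D=np.array(cal["distortion"],float)
    n=cv2.undistortPoints(np.array([[[u,v]]],float),K,D)[0,0]
    R=np.array(cal["rotation"],float);p=np.array(cal["position"],float)
    if R.shape!=(3,3): R=cv2.Rodrigues(R)[0]
    r=R@np.array([n[0],n[1],1.])
    if z is not None: d=(z-p[2])/r[2]
    return p+r*d
E
python3 - <<'E'
from h import *
s=bot.read_state();print(s["time"],s["tool_pos"],s["tcp_rot"],s["width"])
for c in("top","scene"):
    im,d=eyes.read_camera(c);cv2.imwrite(f"pics/{c}0.png",im);np.save(f"pics/{c}0.npy",d)
    cal=eyes.get_calibration(c);print(c,np.round(cal["position"],3),np.round(cal["rotation"],3).tolist())
    for t in("handle_a","clamp_a","sole_a","pad_a"):
        for r in spot_in(c,t)[:4]:print(c,t,np.round(r["rect"],1),round(r["score"],2))
E
```

```text
0.0 [0.20876428 0.64115553 0.24391647] [-0.49239566 -3.1023344   0.00352592] 0.999814636027026
top [0.362 0.196 1.275] [-2.16, 2.184, -0.074]
top handle_a [405.2 183.1  44.7  26.1] 0.83
top handle_a [258.9 184.6  36.9  31.9] 0.81
top clamp_a [259.4 157.9  82.5  85.9] 0.82
top sole_a [244.2 233.8  23.4  55.9] 0.75
top sole_a [106.2 212.   28.7  60. ] 0.66
top sole_a [349.2 228.4  63.5  34.3] 0.6
top sole_a [257.2 158.5  62.7  28. ] 0.56
top pad_a [258.2 142.8  15.8   8.5] 0.6
scene [1.007 0.541 1.086] [-1.311, -2.444, 0.717]
scene handle_a [154.2 138.3  26.2  38.7] 0.6
scene clamp_a [242.4 229.6 101.5 103.9] 0.59
scene clamp_a [262.7 197.4  19.2  45.1] 0.26
scene sole_a [299.2 184.9  40.   39.3] 0.95
scene sole_a [414.4 273.5  47.4  54.8] 0.9
scene sole_a [216.4 145.4  47.4  32. ] 0.89
scene sole_a [247.3 225.8  52.   54.3] 0.61
scene pad_a [239.1 236.1  16.7  16.9] 0.74
```

View pics/top0.png

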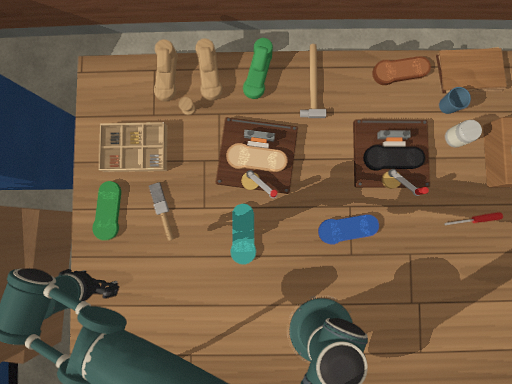

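View pics/scene0.png

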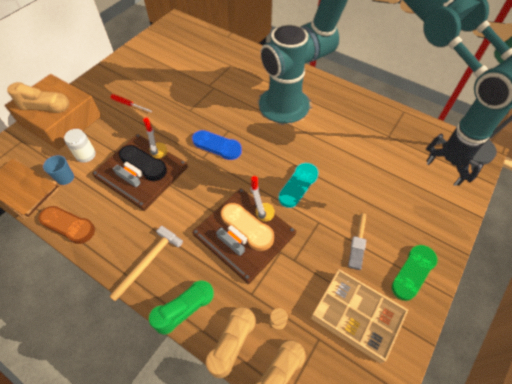

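The cork sole's clamp is at top (258,157), with its red handle top near (274,192). The other clamp (black sole) is at (391,155), with its handle at (423,190). The look-alike soles are blue (349,228), turquoise (244,234), green (107,210), green (258,68) and brown (403,70). I'll check the choice in one close crop.

Run:
```python
from h import *
t=cv2.imread("pics/top0.png")[110:205,205:305];s=cv2.imread("pics/scene0.png")[165:285,185:305]
a=cv2.resize(t,(421,400),interpolation=cv2.INTER_CUBIC);b=cv2.resize(s,(379,400),interpolation=cv2.INTER_CUBIC)
cv2.imwrite("pics/crop0.png",np.hstack([a,b[:,:379]]))
im=cv2.imread("pics/top0.png");d=np.load("pics/top0.npy");cal=eyes.get_calibration("top")
hsv=cv2.cvtColor(im,cv2.COLOR_BGR2HSV)
V,U=np.mgrid[0:384,0:512]
def pts(m): return np.array([world(cal,u,v,d[v,u]) for v,u in zip(*np.nonzero(m)) if d[v,u]>0])
roi=(U>205)&(U<305)&(V>110)&(V<205)
# board: depth-based height 20..40mm
P=np.zeros((384,512,3))
for v,u in zip(*np.nonzero(roi)):P[v,u]=world(cal,u,v,d[v,u])
z=P[...,2]
m=roi&(z>.022)
cnt=max(cv2.findContours(m.astype(np.uint8),0,2)[0],key=cv2.contourArea)
q=np.array([P[c[0][1],c[0][0],:2] for c in cnt]).astype(np.float32)
print("board",cv2.minAreaRect(q))
red=roi&((hsv[...,0]<8)|(hsv[...,0]>172))&(hsv[...,1]>170)&(hsv[...,2]>110)
for v,u in zip(*np.nonzero(red)):print((u,v),np.round(P[v,u],3),end=" ")
print()
so=roi&(z>.045)&(z<.058)&(hsv[...,2]>150)&(hsv[...,1]>50)
n,l,st,c=cv2.connectedComponentsWithStats(so.astype(np.uint8))
for i in range(1,n):
  if st[i,4]>30:
    k=(l==i);print("sole",st[i],np.round(P[k].mean(0),4),cv2.minAreaRect(P[k][:,:2].astype(np.float32)))
```

```text
board ((0.5351351499557495, 0.21842315793037415), (0.2508143186569214, 0.33694249391555786), 81.65827178955078)
(np.int64(274), np.int64(189)) [0.469 0.153 0.032] (np.int64(273), np.int64(190)) [0.458 0.159 0.125] (np.int64(274), np.int64(190)) [0.458 0.156 0.124] (np.int64(275), np.int64(190)) [0.458 0.153 0.124] (np.int64(276), np.int64(190)) [0.466 0.146 0.031] (np.int64(272), np.int64(191)) [0.455 0.162 0.124] (np.int64(273), np.int64(191)) [0.455 0.159 0.124] (np.int64(274), np.int64(191)) [0.455 0.156 0.127] (np.int64(275), np.int64(191)) [0.455 0.153 0.126] (np.int64(276), np.int64(191)) [0.455 0.15  0.123] (np.int64(271), np.int64(192)) [0.452 0.165 0.128] (np.int64(272), np.int64(192)) [0.452 0.162 0.125] (np.int64(273), np.int64(192)) [0.452 0.159 0.127] (np.int64(274), np.int64(192)) [0.452 0.156 0.121] (np.int64(275), np.int64(192)) [0.452 0.153 0.124] (np.int64(276), np.int64(192)) [0.452 0.15  0.121] (np.int64(277), np.int64(192)) [0.461 0.142 0.012] (np.int64(271), np.int64(193)) [0.449 0.165 0.125] (np.int64(272), np.int64(193)) [0.449 0.162 0.123] (np.int64(273), np.
[... 467 characters left out ...]
5)) [0.443 0.165 0.123] (np.int64(272), np.int64(195)) [0.443 0.162 0.121] (np.int64(273), np.int64(195)) [0.443 0.159 0.125] (np.int64(274), np.int64(195)) [0.443 0.156 0.122] (np.int64(275), np.int64(195)) [0.443 0.153 0.122] (np.int64(272), np.int64(196)) [0.44  0.162 0.112] (np.int64(273), np.int64(196)) [0.44  0.159 0.115] (np.int64(274), np.int64(196)) [0.44  0.156 0.111] 
sole [ 226  143   61   29 1232] [0.5719 0.2133 0.0533] ((0.5745007991790771, 0.21113629639148712), (0.1997831016778946, 0.08375441282987595), 84.3154067993164)
sole [241 173  17  17 149] [0.4895 0.2379 0.0529] ((0.48897796869277954, 0.2391292005777359), (0.058168940246105194, 0.03267323225736618), 44.338863372802734)
```

View pics/crop0.png

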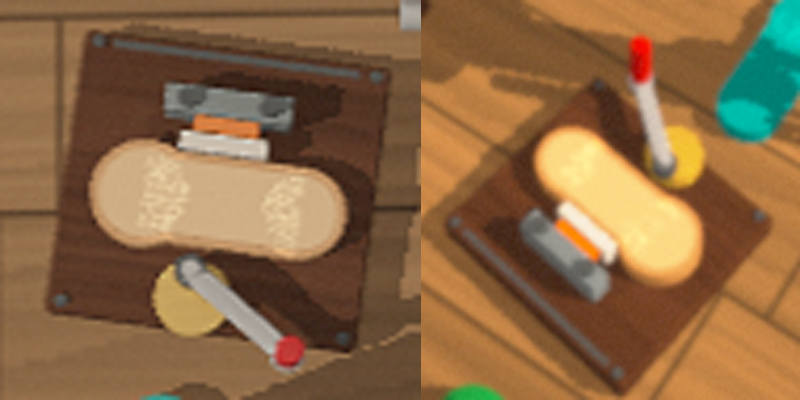

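The crop confirms it: tan sole clamp, handle top at (273.5,193), pivot at (250.4,173.7), and the white pad with its orange strip at (258.5,141). I'll fix the geometry next.

Run:
```python
from h import *
cal=eyes.get_calibration("top")
C=[world(cal,205+a/4.21,110+b/4.21,z=.03)[:2] for a,b in((90,35),(390,72),(354,350),(47,310))]
print(np.round(C,4),cv2.minAreaRect(np.array(C,np.float32)))
for a,b in zip(C,C[1:]+C[:1]):print(np.linalg.norm(a-b),np.degrees(np.arctan2(*(b-a)[::-1])))
h=np.array([.4495,.1575])
for z in(.06,.065,.07,.075):
  p=world(cal,205+191/4.21,110+268/4.21,z=z)[:2];print(z,p,np.linalg.norm(p-h),np.degrees(np.arctan2(*(h-p)[::-1])))
print("cam",world(cal,205+191/4.21,110+298/4.21,z=.053))
s=bot.read_state();print(cv2.Rodrigues(np.array(s["tcp_rot"]))[0].round(3))
```

```text
[[0.7121 0.3107]
 [0.6783 0.0696]
 [0.4549 0.1026]
 [0.4895 0.3455]] ((0.5838859677314758, 0.20757260918617249), (0.24648331105709076, 0.2258387953042984), 81.89787292480469)
0.2433707402004444 -97.97319316639462
0.22584160526935096 171.6140476237366
0.2453645827165929 81.89787831457275
0.22531270449149765 -8.893822525197447
0.06 [0.51779779 0.2299568 ] 0.09957196774207434 -133.30751844311123
0.065 [0.51715454 0.22981519] 0.09902839509523911 -133.09289414530667
0.07 [0.51651128 0.22967358] 0.09848622731934184 -132.87590375642333
0.075 [0.51586803 0.22953196] 0.09794548774396702 -132.6565142613144
cam [0.49517302 0.23036277 0.053     ]
[[-0.951  0.31  -0.   ]
 [ 0.31   0.951 -0.   ]
 [-0.    -0.    -1.   ]]
```

>>> carry_out(series="0.02 -0.04 0 -9.6;0.02 -0.04 0 -9.6;0.02 -0.04 0 -9.6;0.02 -0.04 0 -9.6;0.02 -0.04 0 -9.6;0.02 -0.04 0 -9.6;0.02 -0.04 0 -9.6;0.02 -0.04 0 -9.6;0.02 -0.04 0 -9.6;0.02 -0.04 0 -9.6;0.02 -0.04 0 -9.6;0.02 -0.04 0 -9.6;0 0 0 0;0 0 0 0", jaw=1, grip_force=20)

```text
time: 2.25
tool_pos: [0.4489, 0.162, 0.2454]
tcp_rot: [-2.883, -1.247, -0.0]
wrist_force: [-0.5, 1.4, -0.1]
width: 1.0
grip_force: 0.0
```

>>> carry_out(series="0 -0.0045 -0.03 0;0 0 -0.03 0;0 0 -0.03 0;0 0 -0.03 0;0 0 -0.031 0;0 0 0 0;0 0 0 0")

```text
time: 3.12
tool_pos: [0.4494, 0.1583, 0.0953]
tcp_rot: [2.883, 1.249, 0.002]
wrist_force: [0.2, -0.3, 0.3]
width: 1.0
grip_force: 0.0
```

>>> carry_out(series="0 0 0 0;0 0 0 0;0 0 0 0;0 0 0 0;0 0 0 0;0 0 0 0", jaw=-1, grip_force=20)

```text
time: 3.88
tool_pos: [0.4495, 0.1571, 0.0949]
tcp_rot: [2.883, 1.246, 0.001]
wrist_force: [0.1, -2.7, 5.6]
width: 0.253
grip_force: 21.5
```

Run:
```python
from h import *
p=np.array([.517,.230]);s=bot.read_state();t=s["tool_pos"][:2];print(t,s["wrist_force"],s["width"])
th=np.degrees(np.arctan2(*(t-p)[::-1]));r=np.linalg.norm(t-p);print(th,r)
for k in range(1,9):
  a=np.radians(th+10*k);b=np.radians(th+10*(k-1));print(k*10,np.round(.1*np.array([np.cos(a)-np.cos(b),np.sin(a)-np.sin(b)]),4))
```

```text
[0.44951156 0.15709664] [ 0.14030217 -2.73629966  5.56871331] 0.25271976209939867
-132.79119492509307 0.09934580477831484
10 [ 0.0138 -0.0107]
20 [ 0.0154 -0.0081]
30 [ 0.0166 -0.0053]
40 [ 0.0173 -0.0024]
50 [0.0174 0.0007]
60 [0.017  0.0037]
70 [0.0161 0.0066]
80 [0.0147 0.0093]
```

>>> carry_out(series="0.0067 -0.0056 0 5;0.0071 -0.0051 0 5;0.0075 -0.0044 0 5;0.0079 -0.0037 0 5;0.0082 -0.003 0 5;0.0084 -0.0023 0 5;0.0086 -0.0016 0 5;0.0087 -0.0008 0 5;0.0087 0 0 5;0.0087 0.0007 0 5;0 0 0 0;0 0 0 0")

```text
time: 5.38
tool_pos: [0.5308, 0.131, 0.095]
tcp_rot: [2.085, 2.346, 0.002]
wrist_force: [3.1, -5.2, 4.5]
width: 0.252
grip_force: 21.5
```

```bash
cat > look.py <<'E'
from h import *
import sys
n=sys.argv[1]
s=bot.read_state();p=np.array([.517,.230]);t=s["tool_pos"][:2]
print(s["time"],t,"ang",np.degrees(np.arctan2(*(t-p)[::-1])),np.linalg.norm(t-p),s["wrist_force"])
t,_=eyes.read_camera("top");c,_=eyes.read_camera("scene")
a=cv2.resize(t[110:205,215:310],(400,400),interpolation=cv2.INTER_CUBIC);b=cv2.resize(c[200:270,200:270],(400,400),interpolation=cv2.INTER_CUBIC)
cv2.imwrite(f"pics/{n}.png",np.hstack([a,b]))
# pad axes: project orange pixels to clamp x at z~.05
yaw=np.radians(-8.3);ex=np.array([np.cos(yaw),np.sin(yaw)]);ey=np.array([-ex[1],ex[0]])
for nm,im in(("top",t),("scene",c),("top0",cv2.imread("pics/top0.png")),("scene0",cv2.imread("pics/scene0.png"))):
    cal=eyes.get_calibration(nm.strip("0"));h=cv2.cvtColor(im,cv2.COLOR_BGR2HSV)
    m=(h[...,0]>5)&(h[...,0]<15)&(h[...,1]>170)&(h[...,2]>150)
    P=[]
    for v,u in zip(*np.nonzero(m)):
        w=world(cal,u,v,z=.05)[:2]-p;x,y=w@ex,w@ey
        if .07<x<.18 and abs(y)<.06:P.append((x,y))
    P=np.array(P)
    A=[world(cal,240+i,150,z=.05)[:2] for i in(0,1)];B=world(cal,240,151,z=.05)[:2]
    if len(P):print(nm,len(P),"area mm2",1e6*len(P)*abs(np.cross(A[1]-A[0],B-A[0])),P.min(0),P.max(0))
E
python3 -W ignore look.py s1
```

```text
5.375 [0.53083507 0.13095787] ang -82.04788108720639 0.10000376317268518 [ 3.14765278 -5.19162751  4.53812789]
top 28 area mm2 311.42510429511196 [ 0.11306401 -0.01258751] [0.12396267 0.01418634]
scene 16 area mm2 272.6449596103583 [ 0.09930924 -0.04100754] [0.1180692  0.03629736]
top0 51 area mm2 567.2385828232397 [ 0.11233721 -0.03604475] [0.12396267 0.01418634]
scene0 18 area mm2 306.7255795616531 [ 0.10013458 -0.04100754] [0.11768198 0.04545854]
```

View pics/s1.png

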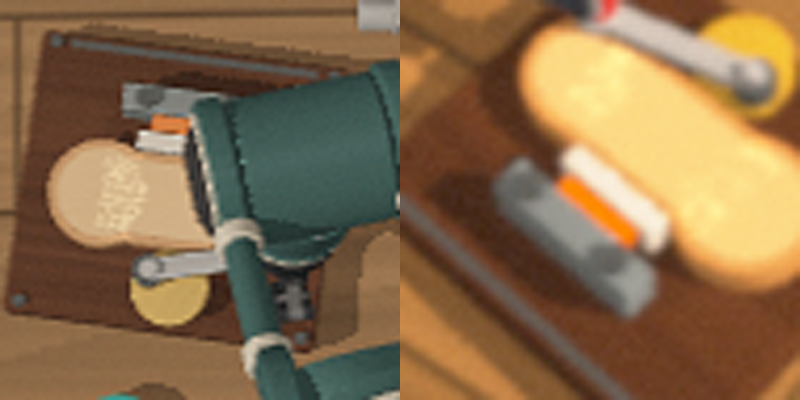

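Scene view: the lever is at about A=1.07, and the orange strip (pixel ~ (305,237) in the full picture) is still nearly full width, so contact is only just starting. I'll go on a bit and measure the white/orange edge with a rectified profile.

>>> carry_out(series="0.0052 0.001 0 3;0.0051 0.0012 0 3;0.0051 0.0015 0 3;0.005 0.0018 0 3;0 0 0 0;0 0 0 0")

```text
time: 6.22
tool_pos: [0.5508, 0.1356, 0.0949]
tcp_rot: [1.829, 2.551, -0.001]
wrist_force: [2.1, -7.4, 5.1]
width: 0.248
grip_force: 21.5
```

```bash
cat > prof.py <<'E'
from h import *
import sys
n=sys.argv[1]
s=bot.read_state();p=np.array([.517,.230]);t=s["tool_pos"][:2]
print(s["time"],t,"ang",np.degrees(np.arctan2(*(t-p)[::-1])),np.linalg.norm(t-p),s["wrist_force"])
c,_=eyes.read_camera("scene");cv2.imwrite(f"pics/raw_{n}.png",c)
yaw=np.radians(-8.3);ex=np.array([np.cos(yaw),np.sin(yaw)]);ey=np.array([-ex[1],ex[0]])
cal=eyes.get_calibration("scene");R=np.array(cal["rotation"],float);R=R if R.shape==(3,3) else cv2.Rodrigues(R)[0]
xs=np.arange(.07,.15,.0005);ys=np.arange(-.05,.05,.0005)
X,Y=np.meshgrid(xs,ys);W=np.zeros(X.shape+(3,));W[...,:2]=p+X[...,None]*ex+Y[...,None]*ey;W[...,2]=.055
q=cv2.projectPoints(W.reshape(-1,3),cv2.Rodrigues(R.T)[0],-R.T@np.array(cal["position"],float),np.array(cal["K"],float),np.array(cal["distortion"],float))[0].reshape(X.shape+(2,)).astype(np.float32)
out=[]
for im in(cv2.imread("pics/scene0.png"),c):
    w=cv2.remap(im,q[...,0],q[...,1],cv2.INTER_CUBIC);out.append(cv2.resize(w,(640,400)if 0 else (480,600))[:, :400])
    b=w.astype(float)
    o=np.clip(b[...,2]-b[...,0],0,None)            # red-blue: orange/cork high, white low
    ym=(ys>-.012)&(ys<.008);pr=o[ym].mean(0)
    print((pr[::4]).astype(int).tolist())
    k=np.argmax(np.where((xs>.095)&(xs<.125),pr,0));pk=pr[k];lo=k-np.argmax(pr[k::-1]<pk/2);hi=k+np.argmax(pr[k:]<pk/2)
    print("peak",xs[k],pk,"edges",xs[lo],xs[hi],"width mm",1e3*(xs[hi]-xs[lo]),"integral",pr[lo-8:hi+8].sum()*.5/220)
cv2.imwrite(f"pics/{n}.png",np.hstack(out))
E
python3 prof.py p1
```

```text
6.225 [0.55075851 0.13564299] ang -70.3140953083683 0.10021418001898089 [ 2.10020022 -7.35520874  5.09807091]
[118, 118, 119, 118, 119, 120, 121, 124, 133, 140, 129, 97, 62, 39, 31, 29, 31, 37, 60, 107, 175, 236, 253, 252, 211, 144, 83, 35, 12, 7, 7, 7, 7, 5, 7, 7, 5, 4, 4, 7]
peak 0.11400000000000005 253.55 edges 0.10850000000000004 0.12100000000000005 width mm 12.50000000000001 integral 14.28840909090909
[118, 118, 118, 119, 120, 119, 118, 119, 122, 128, 133, 119, 87, 54, 37, 31, 30, 31, 40, 64, 109, 179, 243, 253, 213, 145, 83, 35, 13, 7, 6, 6, 7, 6, 7, 7, 5, 4, 4, 8]
peak 0.11550000000000005 253.125 edges 0.11050000000000004 0.12100000000000005 width mm 10.500000000000009 integral 12.183295454545453
```

View pics/p1.png

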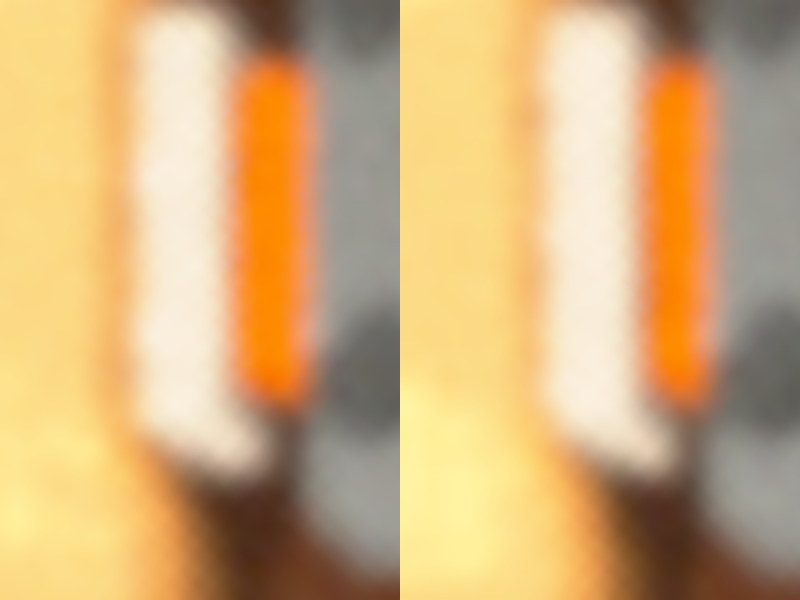

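The pad is about 2 mm in (right panel: orange strip 10.5 mm against 12.5 mm before). The cam law calls for about 14° more.

>>> carry_out(series="0.0049 0.0019 0 3;0.0048 0.0021 0 3;0.0047 0.0024 0 3;0.0045 0.0026 0 3;0 0 0 0;0 0 0 0")

```text
time: 7.02
tool_pos: [0.5697, 0.1445, 0.095]
tcp_rot: [1.552, 2.728, -0.002]
wrist_force: [1.8, -8.7, 5.8]
width: 0.25
grip_force: 21.5
```

```bash
python3 prof.py p2
```

```text
7.025 [0.56965166 0.14446246] ang -58.3860975002633 0.10044335355304468 [ 1.77411081 -8.68237735  5.77167594]
[118, 118, 119, 118, 119, 120, 121, 124, 133, 140, 129, 97, 62, 39, 31, 29, 31, 37, 60, 107, 175, 236, 253, 252, 211, 144, 83, 35, 12, 7, 7, 7, 7, 5, 7, 7, 5, 4, 4, 7]
peak 0.11400000000000005 253.55 edges 0.10850000000000004 0.12100000000000005 width mm 12.50000000000001 integral 14.28840909090909
[119, 118, 117, 118, 117, 118, 117, 117, 117, 118, 120, 127, 135, 137, 119, 85, 54, 37, 31, 30, 31, 43, 76, 125, 156, 133, 81, 35, 13, 7, 6, 6, 7, 8, 7, 6, 4, 4, 4, 7]
peak 0.11800000000000005 156.7 edges 0.11400000000000005 0.12250000000000005 width mm 8.500000000000007 integral 6.21278409090909
```

The white/orange edge has shifted about 7 mm, so the pad is half in. Time to let go, rise and check.

>>> carry_out(series="0 0 0 0;0 0 0 0;0 0 0 0;0 0 0 0;0 0 0 0", jaw=1)

```text
time: 7.7
tool_pos: [0.5687, 0.1462, 0.0942]
tcp_rot: [-1.552, -2.731, 0.0]
wrist_force: [-0.4, 0.1, -0.5]
width: 0.998
grip_force: 0.0
```

>>> carry_out(series="0 0 0.02 0;0 0 0.03 0;0 0 0.03 0;0 0 0.03 0;0 0 0.03 0;-0.03 0.03 0.02 0;-0.04 0.04 0 0;-0.04 0.04 0 0;-0.04 0.04 0 0;-0.03 0.04 0 0;0 0.04 0 0;0 0.04 0 0;0 0 0 0;0 0 0 0")

```text
time: 9.45
tool_pos: [0.3888, 0.4157, 0.2551]
tcp_rot: [1.552, 2.731, 0.0]
wrist_force: [-0.0, -0.5, 0.9]
width: 1.0
grip_force: 0.0
```

```bash
python3 prof.py p3|cut -c1-200; python3 -W ignore look.py s3
```

```text
9.45 [0.38878312 0.41568909] ang 124.62477821407687 0.2256546197085042 [-0.00986578 -0.54602487  0.93164669]
[118, 118, 119, 118, 119, 120, 121, 124, 133, 140, 129, 97, 62, 39, 31, 29, 31, 37, 60, 107, 175, 236, 253, 252, 211, 144, 83, 35, 12, 7, 7, 7, 7, 5, 7, 7, 5, 4, 4, 7]
peak 0.11400000000000005 253.55 edges 0.10850000000000004 0.12100000000000005 width mm 12.50000000000001 integral 14.28840909090909
[117, 117, 117, 118, 117, 117, 118, 117, 116, 118, 121, 126, 135, 136, 118, 83, 52, 33, 29, 28, 30, 42, 75, 125, 156, 134, 82, 36, 12, 6, 7, 8, 7, 7, 8, 6, 4, 3, 4, 7]
peak 0.11800000000000005 156.85 edges 0.11400000000000005 0.12250000000000005 width mm 8.500000000000007 integral 6.2069886363636355
9.5 [0.38886771 0.41529369] ang 124.66421394695533 0.22528123911065115 [-0.85574961 -0.24787593 -0.06086269]
top 19 area mm2 211.32417791454026 [ 0.11945274 -0.03231364] [0.12396267 0.01464411]
scene 5 area mm2 85.20154987823697 [ 0.10591684 -0.03375499] [0.11690392 0.05221374]
top0 51 area mm2 567.2385828232397 [ 0.11233721 -0.03604475] [0.12396267 0.01418634]
scene0 18 area mm2 306.7255795616531 [ 0.10013458 -0.04100754] [0.11768198 0.04545854]
```

View pics/s3.png

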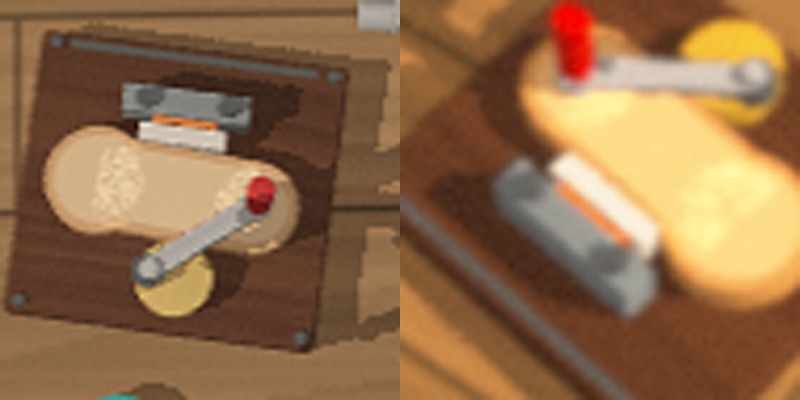

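View pics/p3.png

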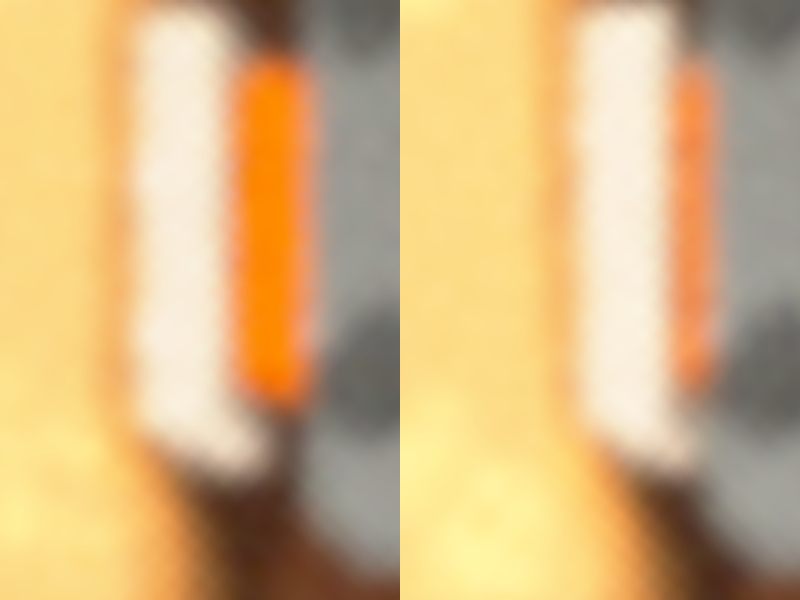

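The white pad has moved about 6.7 mm (edges 133→172 and 232→272 px at 6 px/mm) and holds with the gripper away. The cam touches the sole and the sole touches the pad, so the job can be handed in.

```bash
python3 -c "
from workcell import bot
print(bot.finish_job())"
```

```text
the job is handed in; nothing more can be done
None
```

The cork sole is clamped: I swung its lever anticlockwise until the pad was about 7 mm of its 14 mm in, the cam held it after I let go, the other clamp's lever was not touched, and the job was handed in at about 9.5 s.

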